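# Let the last jack out by one hole

### The arm

A 6-joint arm with a two-finger parallel gripper is mounted at the origin on the work surface. World frame = base frame: x ahead of the robot, y to its left, z up, the work surface at z = 0. Lengths are in m, angles in degrees, forces in N, time in s.
With the tool pointing down it reaches from about 0.275 to 0.975 m from the base axis. Payload 8.4 kg.
Tool frame: the origin (TCP) lies midway between the tips of the shut fingers; the grasp point (between the pads) lies 19 mm behind it; z points along the fingers, y is the line along which they close (so a half turn about z gives the same grasp; the last joint's range is limited). The gripper opens to 92 mm and grips with 3 to 60 N. Pads are 20 mm wide; open, the fingers measure 128 mm over their backs; the gripper's body (75 mm by 189 mm) begins 69 mm behind the grasp point.
Start: joints at [-69.064, 20.225, 93.587, -0, 66.188, -0.138], TCP at [0.225, -0.583, 0.215] pointing down, gripper open.
Joint ranges: [-150.9, 150.9], [-52.94, 120.26], [3.33, 152.33], [-74.26, 254.26], [0, 154.13], [-172.89, 172.89]. Speed limits (degrees/s): [127.2, 127.2, 159.86, 180, 180, 180].

### API

Orientations are given as [roll, pitch, yaw] about the fixed x, y, z axes, in that order (R = Rz(yaw) Ry(pitch) Rx(roll)).
In Python, from station import bot, vision, order gives the robot as it stands.
- The arm moves only by the tool jog_arm, never from a script. Its argument "series" is a list of rows, each an object with "dp": the shift along the tool's x, y, z in cm, a list of three; "turn": the turn, a rotation vector about the tool's x, y, z in rad, a list of three; "hand": the finger opening in cm, from 0 to 9.19. In form: [{"dp": [x, y, z], "turn": [wx, wy, wz], "hand": hand}, ...]. A call has exactly 8 rows; each row shifts and turns the commanded pose from where the row before left it, along the tool's axes as they then stand; what a row does not reach is not made up. A row lasts 1/8 s, in which the tool goes at most 62.5 mm and 10.7 degrees, less where a joint would pass 70% of its speed; a pose out of reach is approached as far as the arm can. A call is refused whole if a number of a shift passes 6.25 or a number of a turn 0.188, either way. A call with a gripper value outside its range is refused whole. The fingers move at their own pace and stop on an object; "squeeze" is the grip in N (left out, the last holds). Time passes only in rows, so rows that do not move let the fingers close, or fill a call up. It gives the time, the measured TCP pose, the force, the opening and the grip force at its end, in the units of the state.
- bot.observe(): the state, without advancing time (a new reading comes with each control period).
- vision.grab_frame(name): name is "scene" or "top" or "wrist"; returns a dict with "pixels" (480x640x3 uint8, blue, green, red), "fx", "fy", "cx", "cy" (pixels), "world_from_camera" (4x4, takes a point from camera to world coordinates); the wrist camera has in their place "tool_from_camera" (4x4, takes a point from camera to tool coordinates, whose origin is the TCP and whose axes are the flange's). Camera axes: x right, y down, z forward; pixel columns grow to the right and rows downward; lengths in m; the calibration is good to about 2 mm. A picture is of the moment at which its call begins: read the wrist's pose just before it. There is no depth.
- order.sign_off(): hands the job in; it is judged then, once.
The state is a dict: "time": time; "qpos": joint angles; "joint_velocities": joint speeds; "effort": joint torques, N m; "eef_pos": TCP position; "tcp_rot": TCP orientation; "wrist_force": force on the tool from outside, world axes, zero at the start; "torque": the same for the moment, N m; "opening": finger opening in m; "gripper_force": force on a finger pad.
Only numpy, scipy, OpenCV 4.12 (cv2) and the standard library are available. Lean on these libraries where they do the work, as an engineer would, in place of code of your own. Each camera call takes 0.05 s, during which the arm holds its last target. There are 200 camera calls.

### The job

Take the shoe brush off the rail of the last jack and lay it flat, bristles down, in the open wooden tray. Then pull up the knob of the lock plunger, slide the toe slide out to the very next hole away from the heel form, not running past it, and push the pin fully home there. Finish still holding the knob with the pin down, and leave everything else where it is.

Things in the scene. Friction and masses are not known exactly. Their poses are not given: they have to be found in the camera images.
- jack: Fixed shoe-last jack. Origin: underside of its 400 x 100 x 12 mm base. Its steel rail (50 mm wide, top 40 mm above the table) runs along own x, -200 to +180 mm. Fixed wooden heel form, top at 120 mm, at x = -165 mm; +x leads outward, away from it. Index holes 12 mm across, 40 mm apart along the rail's top (x = -110, -70, -30 ... mm); the pin starts in the one at x = -70.
- slide (a joint): Toe slide: dark steel saddle on the rail, 105 x 70 mm, from 25 mm behind to 80 mm ahead (outward) of the knob's axis, wooden toe pad (top at 82 mm) on its outer end. Value: travel along the jack's +x in m, 0 at the starting hole, 0.040 at the next hole outward (play about 1 mm either way). Moves with about 4 N and stays where left; with the pin in a hole it is locked.
- lock (a joint): Lock plunger, moves straight up and down in the slide. Value in m: 0 = pin fully home, up is positive, stop at 0.020. The 10 mm round-tipped pin enters the hole 12 mm: free of the rail above 0.012; between holes its tip rests on the rail there. No spring: about 4 N friction keeps it where left, so pull up and push down. Moving the lifted knob sideways carries the slide along.
- knob (a point): Middle of the plunger's black knob, an upright cylinder 26 mm across, 24 mm tall (12 mm above and below this point); 104 mm above the table with the pin home, and rises with the plunger. Below it 10 mm of bare stem, then a 20 mm wide brass collar from 82 mm above the table down to the slide's top at 58 mm. The toe pad's near edge is 40 mm from the knob's axis.
- next_hole (a point): Centre of the mouth of the target hole, the next one farther out from the heel form, in the rail's top 40 mm above the table (at first hidden under the slide).
- brush: Loose shoe brush, 120 x 36 mm and 32 mm tall, about 90 g: a wooden back (upper 14 mm, 36 mm wide) over a firm black bristle block (lower 18 mm, 30 mm wide, 108 mm long). Origin: centre of its underside; x along its length, z up. It starts lengthwise on top of the rail, just beyond the slide, 40 mm above the table.
- tray: Fixed open wooden brush tray, 200 (own x) x 140 (own y) x 35 mm tall outside, walls and floor 5 mm. Origin: centre of its underside on the table.
- stand: Fixed wooden block 170 x 120 x 30 mm carrying six round tins, top 56 mm above the table; not needed. Origin: centre of its underside.
- cement: Bystander, loose: closed round jar with a steel lid, 54 mm across, 85 mm tall. Origin on its underside.
- heel: Bystander, loose: black rubber heel piece, D-shaped, 76 x 62 x 12 mm. Origin on its underside.
- pincers: Bystander, loose: pincers with two handles, about 170 mm long, lying flat. Origin on its underside.
- shears: Bystander, loose: steel scissors, about 160 mm long, lying flat. Origin on its underside.
- welt: Bystander, loose: rolled ring of cork strip, 90 mm across, 22 mm tall. Origin on its underside.
- insole: Bystander, loose: cork insole, 265 x 70 x 6 mm, lying flat. Origin on its underside.
Mind the look-alikes: they are no part of the job. Of the things like the brush, leave any that is pink; of the rest the larger one is meant.

How it is judged (in metres and radians):
On the way, in this order (a step that is already met when the one before it is completed fails the run):
1. the brush lies flat in the tray, let go (x of brush in the frame of tray between -0.085 and 0.085 m and y of brush in the frame of tray between -0.058 and 0.058 m and z of brush in the frame of tray below 0.02 m and angle between brush's own z axis and vertical below 0.25 rad and contact force between the fingers and brush below 0.1 N and linear speed of brush below 0.02 m/s), for 0.2 s.
2. the plunger is pulled up clear of the rail while the slide is at its starting hole (value of joint lock above 0.012 m and value of joint slide between -0.006 and 0.006 m), for 0.05 s.
3. the slide is brought over the next hole (value of joint slide between 0.034 and 0.046 m), for 0.1 s.
At the end, for the whole second after the job is handed in: The toe slide is within 4 mm of the next hole's place (joint slide at 0.040) and at rest, the pin is home (joint lock below 2.5 mm), the fingers are still on the knob with at least 2 N, and the brush lies flat (bristles down, within 0.25 rad), let go, inside the tray (all of step 1 and value of joint slide between 0.036 and 0.044 m and value of joint lock below 0.0025 m and contact force between the fingers and lock above 2 N and velocity of joint slide between -0.01 and 0.01 m/s); the arm keeps its last pose, push and grip.
It fails at once if the toe slide runs more than 15 mm past the next hole, or is driven back more than 12 mm towards the heel form (value of joint slide above 0.055 m or value of joint slide below -0.012 m).
It fails at once if a bystander is moved more than 30 mm (distance of any of cement, heel, pincers, shears, welt, insole from where it was at the start of the episode above 0.03 m).
It also fails if it takes over 54 s, if anything falls off the work surface, if the arm or the gripper's body presses on something with over 40 N, if the wrist force passes 120 N, or if a joint passes its speed limit or range.

## Working session

There is one attempt and no reset: what is moved stays moved. The work goes in short steps, Python scripts to look and compute and a tool call to move; the robot and the scene stay as the last step left them, time stands still between calls to the robot, and variables do not carry over. Pictures are saved under pics/ and viewed, at most 10 in all, crops included, and the job is handed in when it is done.

Besides the shell and the picture viewer there is one more tool, called after "Call:" as a command line: name --argument value ..., lists and objects as JSON in quotes. jog_arm: Moves the arm, as the interface text tells. Its arguments: {"type":"object","properties":{"series":{"type":"array","items":{"type":"object","properties":{"dp":{"type":"array","items":{"type":"number"}},"turn":{"type":"array","items":{"type":"number"}},"hand":{"type":"number"}}}},"squeeze":{"type":"number"}},"required":["series"]}

```bash
mkdir -p pics; ls
python3 - <<'E'
from station import bot, vision
import cv2,json,numpy as np,pickle
print(bot.observe())
for n in ("scene","top"):
    f=vision.grab_frame(n); cv2.imwrite(f"pics/{n}0.png",f["pixels"]); pickle.dump(f,open(f"{n}0.pkl","wb"))
    print(n,f["fx"],f["cx"],f["cy"],np.round(f["world_from_camera"],3).tolist())
E
```

```text
pics
{'time': 0.0, 'qpos': array([-6.90634595e+01,  2.02607540e+01,  9.36292822e+01,  2.66204784e-03,
        6.61885195e+01, -1.35596422e-01]), 'joint_velocities': array([ 0.039069  ,  0.0102466 , -0.00222415,  0.01402545,  0.00476746,
       -0.08665437]), 'effort': array([ 1.76558209e-03, -5.93832421e+01, -3.34217799e+01,  6.99400739e-02,
        2.35270016e-02, -1.14796521e-04]), 'eef_pos': array([ 0.22456851, -0.58272278,  0.21388105]), 'tcp_rot': array([-1.79921450e+02, -2.61987870e-03,  2.10710587e+01]), 'wrist_force': array([-0.30626029, -0.31605509, -0.18866544]), 'torque': array([-0.02546772,  0.01130751, -0.01850088]), 'gripper_force': 0.0, 'opening': 0.09191074520103806}
scene 453.58112903106354 321.9898585604105 233.9582337251351 [[0.555, 0.501, -0.664, 1.31], [0.832, -0.32, 0.453, -0.531], [0.014, -0.804, -0.595, 0.758], [0.0, 0.0, 0.0, 1.0]]
top 614.9383671222943 320.8880651026623 235.98185101153908 [[-0.008, -0.999, 0.04, 0.487], [-1.0, 0.008, 0.007, -0.005], [-0.007, -0.04, -0.999, 1.281], [0.0, 0.0, 0.0, 1.0]]
```

View pics/scene0.png

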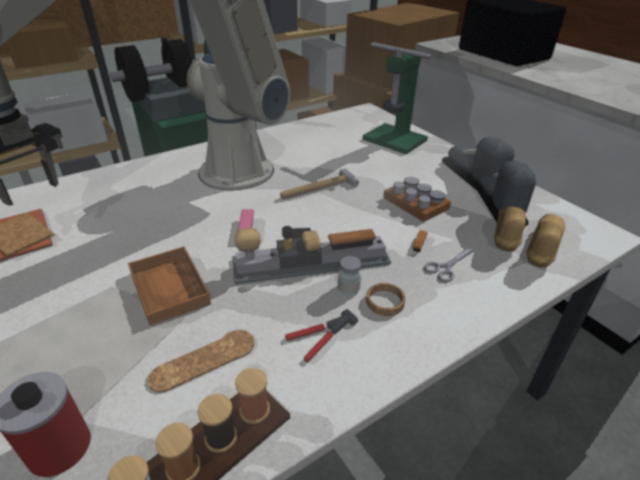

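View pics/top0.png

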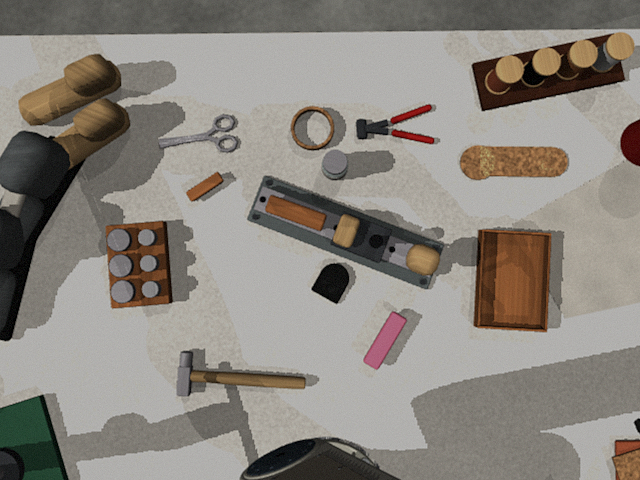

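The scene view shows the jack at about (310,255) and the tray at (168,285). Three things look like the brush: brown on the rail at top (295,212), a small brown one at top (205,186), and a pink one at top (385,340). The one on the rail fits, because it isn't pink and is the larger of the other two. I'll check that in an enlarged crop.

Run:
```python
import cv2,numpy as np
a=cv2.imread("pics/top0.png")[160:300,170:450]; b=cv2.imread("pics/scene0.png")[210:290,220:450]
a=cv2.resize(a,(600,300),interpolation=2); b=cv2.resize(b,(600,int(80*600/230)),interpolation=2)
cv2.imwrite("pics/crop1.png",np.vstack([a,b]))
```

```text
(no output)
```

View pics/crop1.png

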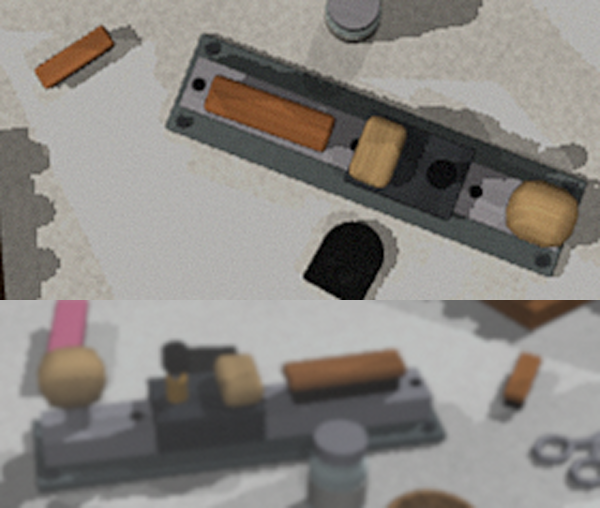

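The crop confirms it: the large brown brush lies on the rail at top (295,213), and the other brown one is much smaller. The knob is at top (376,241) and scene (287,232). Two rail holes show at top (263,200) and (392,249).

```bash
cat > h.py <<'E'
import numpy as np,cv2,pickle
def ray(f,p,T=None):
    T=np.array(f["world_from_camera"]) if T is None else T
    d=T[:3,:3]@np.array([(p[0]-f["cx"])/f["fx"],(p[1]-f["cy"])/f["fy"],1.]); return T[:3,3],d/np.linalg.norm(d)
def plane(f,p,z,T=None):
    o,d=ray(f,p,T); return o+d*(z-o[2])/d[2]
def tri(*rays):
    A=sum(np.eye(3)-np.outer(d,d) for o,d in rays); b=sum((np.eye(3)-np.outer(d,d))@o for o,d in rays)
    X=np.linalg.solve(A,b); return X,[np.linalg.norm((np.eye(3)-np.outer(d,d))@(X-o)) for o,d in rays]
def brown(im,roi):
    x0,y0,x1,y1=roi; h=cv2.cvtColor(im,cv2.COLOR_BGR2HSV)
    m=((h[...,0]<14)&(h[...,1]>110)&(h[...,2]>50)).astype(np.uint8); k=np.zeros_like(m); k[y0:y1,x0:x1]=1; m*=k
    c=max(cv2.findContours(m,0,2)[0],key=cv2.contourArea); return c,m
def dark(im,roi,t=45):
    x0,y0,x1,y1=roi; m=(im[y0:y1,x0:x1].max(2)<t).astype(np.uint8)
    n,l,s,c=cv2.connectedComponentsWithStats(m); i=1+s[1:,4].argmax(); return c[i]+[x0,y0],s[i]
E
python3 - <<'E'
from h import *
t=pickle.load(open("top0.pkl","rb"));s=pickle.load(open("scene0.pkl","rb"))
c,_=brown(t["pixels"],(250,180,335,240)); r=cv2.minAreaRect(c); print("brush top",r); cs,_=brown(s["pixels"],(322,222,380,256)); rs=cv2.minAreaRect(cs); print("scene",rs)
print("tri",tri(ray(t,r[0]),ray(s,rs[0])))
bx=np.array([plane(t,p,.072) for p in cv2.boxPoints(r)]); print("corners\n",bx.round(4),bx.mean(0))
for roi in [(370,234,382,248),(386,243,398,256),(258,194,268,205)]:
    print("dark top",roi,*dark(t["pixels"],roi))
kt,_=dark(t["pixels"],(366,232,386,250),35); ks,st=dark(s["pixels"],(280,224,297,240),60);print(kt,ks,st)
print("knob",tri(ray(t,kt),ray(s,ks)), plane(t,kt,.116))
for roi in [(386,243,398,256),(258,194,268,205)]:
    print("hole",plane(t,dark(t["pixels"],roi)[0],.04))
c,_=brown(t["pixels"],(465,220,560,340)); r=cv2.minAreaRect(c); print("tray",r)
b=np.array([plane(t,p,.035) for p in cv2.boxPoints(r)]);print(b.round(4),b.mean(0))
for i in range(4): print(np.linalg.norm(b[i]-b[i-1]))
E
```

```text
brush top ((295.5340576171875, 212.51222229003906), (59.99512481689453, 17.641366958618164), 19.746837615966797)
scene ((351.5880432128906, 236.18222045898438), (8.062193870544434, 43.03036117553711), 82.64761352539062)
tri (array([0.58331174, 0.0550929 , 0.06497602]), [np.float64(0.0015526691829113382), np.float64(0.0015526691829113022)])
corners
 [[ 0.586   0.115   0.072 ]
 [ 0.6188  0.1031  0.072 ]
 [ 0.5777 -0.008   0.072 ]
 [ 0.5451  0.004   0.072 ]] [0.58188154 0.05353962 0.072     ]
dark top (370, 234, 382, 248) [375.5        240.65822785] [  0   0  12  14 158]
dark top (386, 243, 398, 256) [391.40740741 248.92592593] [ 3  4  6  5 27]
dark top (258, 194, 268, 205) [262.29166667 199.        ] [ 2  3  6  5 24]
[377.02105263 240.75789474] [289.59633028 232.70642202] [  4   4  13  10 109]
knob (array([ 0.52685408, -0.09888074,  0.10230532]), [np.float64(0.005732943308737377), np.float64(0.0057329433087374565)]) [ 0.52343551 -0.10263272  0.116     ]
hole [ 0.50912573 -0.13781493  0.04      ]
hole [0.61239116 0.12220012 0.04      ]
tray ((512.3062133789062, 279.9412841796875), (72.84638214111328, 99.2734603881836), 2.815556764602661)
[[ 0.3494 -0.3013  0.035 ]
 [ 0.549  -0.3148  0.035 ]
 [ 0.5405 -0.4615  0.035 ]
 [ 0.3411 -0.4471  0.035 ]] [ 0.44498173 -0.38117217  0.035     ]
0.14603636017884894
0.20005879663969608
0.14696765587807467
0.1998505570865198
```

```bash
cat > go.py <<'E'
import sys,numpy as np
from scipy.spatial.transform import Rotation as R
from station import bot
x,y,z,yaw=map(float,sys.argv[1:5]); s=bot.observe()
r=R.from_euler("xyz",s["tcp_rot"],degrees=True); t=R.from_euler("xyz",[180,0,yaw],degrees=True)
print("t",s["time"],"pos",s["eef_pos"].round(4),"rot",s["tcp_rot"].round(2),"F",s["wrist_force"].round(1),"open",round(s["opening"],4),"grip",round(s["gripper_force"],1),"q",s["qpos"].round(0))
d=np.array([x,y,z])-s["eef_pos"]
print("dp cm before turn",(r.inv().apply(d)*100).round(2),"after turn",(t.inv().apply(d)*100).round(2),"turn rad",(r.inv()*t).as_rotvec().round(4))
E
python3 go.py 0.582 0.0535 0.20 69.5
```

```text
t 0.1 pos [ 0.2246 -0.5828  0.214 ] rot [-179.93    0.     21.08] F [-0.4 -0.4  0.9] open 0.092 grip 0.0 q [-69.  20.  94.  -0.  66.  -0.]
dp cm before turn [ 56.23 -46.52   1.45] after turn [72.12 11.2   1.4 ] turn rad [-1.200e-03 -5.000e-04 -8.452e-01]
```

Call:
jog_arm --series '[{"dp": [3.5,-2.9,0.1]},{"dp": [3.5,-2.9,0.1]},{"dp": [3.5,-2.9,0.1]},{"dp": [3.5,-2.9,0.1]},{"dp": [3.5,-2.9,0.1]},{"dp": [3.5,-2.9,0.1]},{"dp": [3.5,-2.9,0.1]},{"dp": [3.5,-2.9,0.1]}]'

```text
validation failed for argument at $.se...
```

Call:
jog_arm --series '[{"dp": [3.5,-2.9,0.1]},{"dp": [3.5,-2.9,0.1]},{"dp": [3.5,-2.9,0.1]},{"dp": [3.5,-2.9,0.1]},{"dp": [3.5,-2.9,0.1]},{"dp": [3.5,-2.9,0.1]},{"dp": [3.5,-2.9,0.1]},{"dp": [3.5,-2.9,0.1]}]'

```text
validation failed for argument at $.se...
```

Call:
jog_arm --series '[{"turn": [0,0,-0.12]},{"turn": [0,0,-0.12]},{"turn": [0,0,-0.12]},{"turn": [0,0,-0.12]},{"turn": [0,0,-0.12]},{"turn": [0,0,-0.12]},{"turn": [0,0,-0.125]},{}]'

```text
validation failed for argument at $.se...
```

```bash
python3 go.py 0.582 0.0535 0.20 69.5
python3 - <<'E'
from h import *
from station import bot,vision
from scipy.spatial.transform import Rotation as R
s=bot.observe();f=vision.grab_frame("wrist");W=np.eye(4);W[:3,:3]=R.from_euler("xyz",s["tcp_rot"],degrees=True).as_matrix();W[:3,3]=s["eef_pos"]
f["T"]=W@np.array(f["tool_from_camera"]);pickle.dump(f,open("w1.pkl","wb"));cv2.imwrite("pics/w1.png",f["pixels"])
E
```

```text
t 0.1 pos [ 0.2246 -0.5828  0.214 ] rot [-179.93    0.     21.08] F [-0.4 -0.4  0.9] open 0.092 grip 0.0 q [-69.  20.  94.  -0.  66.  -0.]
dp cm before turn [ 56.23 -46.52   1.45] after turn [72.12 11.2   1.4 ] turn rad [-1.200e-03 -5.000e-04 -8.452e-01]
```

View pics/w1.png

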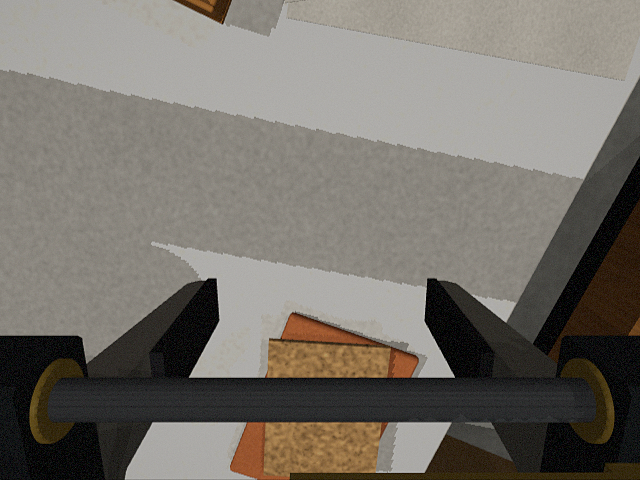

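All the moves were refused because each row needs every key. The wrist view is therefore still the start pose: fingers at about (215,340) and (430,340), with the tool's +x direction up the image.

Call:
jog_arm --series '[{"dp": [3.5,-2.9,0.1],"turn": [0,0,0],"hand": 9.0},{"dp": [3.5,-2.9,0.1],"turn": [0,0,0],"hand": 9.0},{"dp": [3.5,-2.9,0.1],"turn": [0,0,0],"hand": 9.0},{"dp": [3.5,-2.9,0.1],"turn": [0,0,0],"hand": 9.0},{"dp": [3.5,-2.9,0.1],"turn": [0,0,0],"hand": 9.0},{"dp": [3.5,-2.9,0.1],"turn": [0,0,0],"hand": 9.0},{"dp": [3.5,-2.9,0.1],"turn": [0,0,0],"hand": 9.0},{"dp": [3.5,-2.9,0.1],"turn": [0,0,0],"hand": 9.0}]'

```text
time: 1.15
eef_pos: [0.4031, -0.2647, 0.2065]
tcp_rot: [180.0, -0.0, 21.1]
wrist_force: [0.4, 0.0, -0.3]
opening: 0.09
gripper_force: 0.0
```

Call:
jog_arm --series '[{"dp": [3.5,-2.9,0.1],"turn": [0,0,0],"hand": 9.0},{"dp": [3.5,-2.9,0.1],"turn": [0,0,0],"hand": 9.0},{"dp": [3.5,-2.9,0.1],"turn": [0,0,0],"hand": 9.0},{"dp": [3.5,-2.9,0.1],"turn": [0,0,0],"hand": 9.0},{"dp": [3.5,-2.9,0.1],"turn": [0,0,0],"hand": 9.0},{"dp": [3.5,-2.9,0.1],"turn": [0,0,0],"hand": 9.0},{"dp": [3.5,-2.9,0.1],"turn": [0,0,0],"hand": 9.0},{"dp": [3.5,-2.9,0.1],"turn": [0,0,0],"hand": 9.0}]'

```text
time: 2.15
eef_pos: [0.5809, 0.0525, 0.1983]
tcp_rot: [-180.0, 0.0, 21.1]
wrist_force: [0.1, -0.3, 0.7]
opening: 0.0904
gripper_force: 0.0
```

Call:
jog_arm --series '[{"dp": [0,0,0],"turn": [0,0,-0.12],"hand": 9},{"dp": [0,0,0],"turn": [0,0,-0.12],"hand": 9},{"dp": [0,0,0],"turn": [0,0,-0.12],"hand": 9},{"dp": [0,0,0],"turn": [0,0,-0.12],"hand": 9},{"dp": [0,0,0],"turn": [0,0,-0.12],"hand": 9},{"dp": [0,0,0],"turn": [0,0,-0.12],"hand": 9},{"dp": [0,0,0],"turn": [0,0,-0.125],"hand": 9},{"dp": [0,0,0],"turn": [0,0,0],"hand": 9}]'

```text
time: 3.15
eef_pos: [0.5802, 0.0511, 0.1984]
tcp_rot: [-180.0, 0.0, 69.4]
wrist_force: [-0.1, 0.3, -0.1]
opening: 0.0901
gripper_force: 0.0
```

```bash
python3 go.py 0.582 0.0535 0.20 69.5
cat > wr.py <<'E'
from h import *
from station import bot,vision
from scipy.spatial.transform import Rotation as R
def wrist(n):
    s=bot.observe();f=vision.grab_frame("wrist");W=np.eye(4);W[:3,:3]=R.from_euler("xyz",s["tcp_rot"],degrees=True).as_matrix();W[:3,3]=s["eef_pos"]
    f["T"]=W@np.array(f["tool_from_camera"]);pickle.dump(f,open(n+".pkl","wb"));cv2.imwrite(f"pics/{n}.png",f["pixels"]);return f
E
python3 -c "from wr import *;wrist('w2')"
```

```text
t 3.15 pos [0.5802 0.0511 0.1984] rot [-1.7997e+02  1.0000e-02  6.9440e+01] F [-0.1  0.3 -0.1] open 0.0901 grip 0.0 q [  5.  17. 100.   0.  63.  25.]
dp cm before turn [ 0.28  0.08 -0.16] after turn [ 0.28  0.08 -0.16] turn rad [-0.0005  0.0002 -0.001 ]
```

View pics/w2.png

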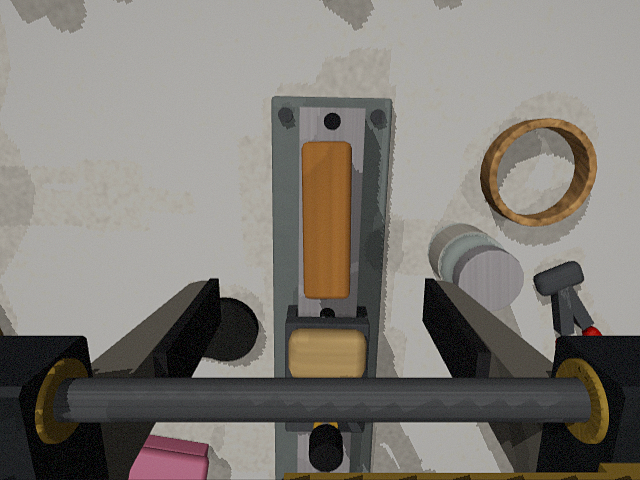

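The wrist view shows the brush at about (327,219) along the rail, the toe pad at (327,353), the knob at (326,448) and the cement jar at (480,270).

Run:
```python
from h import *
f=pickle.load(open("w2.pkl","rb"));T=f["T"];print(np.round(f["tool_from_camera"],3).tolist(),f["fx"])
c,m=brown(f["pixels"],(290,130,360,305));r=cv2.minAreaRect(c);print(r,cv2.boundingRect(c))
t=pickle.load(open("top0.pkl","rb"));ct,_=brown(t["pixels"],(250,180,335,240));rt=cv2.minAreaRect(ct)
print("tri brush",tri(ray(f,r[0],T),ray(t,rt[0])))
b=np.array([plane(f,p,.072,T) for p in cv2.boxPoints(r)]);print(b.round(4),b.mean(0));e=b[1]-b[0],b[2]-b[1];print([ (np.linalg.norm(v),np.degrees(np.arctan2(v[1],v[0]))) for v in e])
p,_=dark(f["pixels"],(322,111,343,131),40);print("hole170",p,plane(f,p,.04,T))
k,s=dark(f["pixels"],(305,424,346,473),30);print("knob",k,s)
```

```text
[[-0.0, -0.967, -0.255, 0.071], [1.0, -0.0, 0.001, 0.0], [-0.001, -0.255, 0.967, -0.169], [0.0, 0.0, 0.0, 1.0]] 413.2871868145497
((349.5, 172.99998474121094), (5.942250728607178, 3.15682053565979), 68.19859313964844) (347, 170, 5, 7)
tri brush (array([ 0.6108491 ,  0.06158418, -0.16215092]), [np.float64(0.010985596527800163), np.float64(0.010985596527800285)])
[[0.6132 0.0868 0.072 ]
 [0.6154 0.0868 0.072 ]
 [0.6156 0.0826 0.072 ]
 [0.6133 0.0826 0.072 ]] [0.61435844 0.08469323 0.072     ]
[(np.float64(0.0022135865416647864), np.float64(1.154457069566055)), (np.float64(0.004195748572507457), np.float64(-87.68813377119298))]
hole170 [331.72463768 120.70531401] [0.61586558 0.12294878 0.04      ]
knob [325.67062818 446.73938879] [   4    0   34   48 1178]
```

```bash
sed -i 's/<14/<20/' h.py
python3 - <<'E'
from h import *
f=pickle.load(open("w2.pkl","rb"));T=f["T"]
c,m=brown(f["pixels"],(290,130,360,305));r=cv2.minAreaRect(c);print(r)
t=pickle.load(open("top0.pkl","rb"));rt=cv2.minAreaRect(brown(t["pixels"],(250,180,335,240))[0]);print(rt)
print("tri brush",tri(ray(f,r[0],T),ray(t,rt[0])))
b=np.array([plane(f,p,.072,T) for p in cv2.boxPoints(r)]);print(b.mean(0));e=b[1]-b[0],b[2]-b[1];print([ (np.linalg.norm(v),np.degrees(np.arctan2(v[1],v[0]))) for v in e])
E
```

```text
((326.5, 219.5), (157.0, 49.0), 90.0)
((295.5417785644531, 212.4950408935547), (59.99098587036133, 17.651050567626953), 19.79887580871582)
tri brush (array([0.58489388, 0.05421821, 0.04563302]), [np.float64(0.001063574341107505), np.float64(0.0010635743411076082)])
[0.58642709 0.05624648 0.072     ]
[(np.float64(0.033997782127209254), np.float64(-20.566765163487673)), (np.float64(0.11693152834862608), np.float64(-109.52067761661465))]
```

```bash
python3 go.py 0.5845 0.055 0.048 69.7
```

```text
t 3.2 pos [0.5803 0.0511 0.1984] rot [-1.7998e+02  1.0000e-02  6.9330e+01] F [ 0.9 -0.1  0.2] open 0.0899 grip 0.0 q [  5.  17. 100.   0.  63.  26.]
dp cm before turn [ 0.52  0.26 15.04] after turn [ 0.51  0.26 15.04] turn rad [-0.0004  0.0001 -0.0064]
```

Call:
jog_arm --series '[{"dp": [0.3,0.15,3.5],"turn": [0,0,0],"hand": 9},{"dp": [0.2,0.1,3.5],"turn": [0,0,0],"hand": 9},{"dp": [0,0,3],"turn": [0,0,0],"hand": 9},{"dp": [0,0,2.5],"turn": [0,0,0],"hand": 9},{"dp": [0,0,1.5],"turn": [0,0,0],"hand": 9},{"dp": [0,0,1.0],"turn": [0,0,0],"hand": 9},{"dp": [0,0,0],"turn": [0,0,0],"hand": 6},{"dp": [0,0,0],"turn": [0,0,0],"hand": 3}]' --squeeze 20

```text
time: 4.2
eef_pos: [0.5851, 0.055, 0.0493]
tcp_rot: [179.9, -0.0, 69.5]
wrist_force: [-0.4, -0.5, 1.0]
opening: 0.0719
gripper_force: 0.0
```

Call:
jog_arm --series '[{"dp": [0,0,0],"turn": [0,0,0],"hand": 2},{"dp": [0,0,0],"turn": [0,0,0],"hand": 2},{"dp": [0,0,0],"turn": [0,0,0],"hand": 2},{"dp": [0,0,0],"turn": [0,0,0],"hand": 2},{"dp": [0,0,-1],"turn": [0,0,0],"hand": 2},{"dp": [0,0,-2],"turn": [0,0,0],"hand": 2},{"dp": [0,0,-2],"turn": [0,0,0],"hand": 2},{"dp": [0,0,0],"turn": [0,0,0],"hand": 2}]'

```text
time: 5.2
eef_pos: [0.5857, 0.055, 0.1003]
tcp_rot: [179.8, -0.1, 69.5]
wrist_force: [0.7, 0.3, -0.5]
opening: 0.0354
gripper_force: 20.0
```

```bash
python3 go.py 0.445 -0.381 0.20 -4; python3 -c "from wr import *;wrist('w3')"
```

```text
t 5.2 pos [0.5857 0.055  0.1003] rot [ 1.7984e+02 -8.0000e-02  6.9490e+01] F [ 0.7  0.3 -0.5] open 0.0354 grip 20.0 q [  5.  24. 104.   0.  52.  26.]
dp cm before turn [-45.76   2.13 -10.02] after turn [-11.    44.48  -9.97] turn rad [ 0.0015 -0.003   1.2826]
```

Call:
jog_arm --series '[{"dp": [0,0,-5],"turn": [0,0,0],"hand": 2},{"dp": [0,0,-5],"turn": [0,0,0],"hand": 2},{"dp": [-4,0.2,0],"turn": [0,0,0],"hand": 2},{"dp": [-4,0.2,0],"turn": [0,0,0],"hand": 2},{"dp": [-4,0.2,0],"turn": [0,0,0],"hand": 2},{"dp": [-4,0.2,0],"turn": [0,0,0],"hand": 2},{"dp": [-4,0.2,0],"turn": [0,0,0],"hand": 2},{"dp": [-4,0.2,0],"turn": [0,0,0],"hand": 2}]'

```text
time: 6.25
eef_pos: [0.5107, -0.1751, 0.1976]
tcp_rot: [-179.9, 0.0, 69.5]
wrist_force: [0.3, -0.4, -0.7]
opening: 0.0359
gripper_force: 20.0
```

Call:
jog_arm --series '[{"dp": [-4,0.2,0],"turn": [0,0,0],"hand": 2},{"dp": [-4,0.2,0],"turn": [0,0,0],"hand": 2},{"dp": [-4,0.2,0],"turn": [0,0,0],"hand": 2},{"dp": [-4,0.2,0],"turn": [0,0,0],"hand": 2},{"dp": [-4,0.1,0],"turn": [0,0,0],"hand": 2},{"dp": [-1.8,0,0],"turn": [0,0,0],"hand": 2},{"dp": [0,0,0],"turn": [0,0,0.12],"hand": 2},{"dp": [0,0,0],"turn": [0,0,0.12],"hand": 2}]'

```text
time: 7.25
eef_pos: [0.4434, -0.3809, 0.1977]
tcp_rot: [-179.9, -0.0, 55.5]
wrist_force: [-0.9, 0.6, -2.2]
opening: 0.0358
gripper_force: 20.0
```

Call:
jog_arm --series '[{"dp": [0,0,0],"turn": [0,0,0.15],"hand": 2},{"dp": [0,0,0],"turn": [0,0,0.15],"hand": 2},{"dp": [0,0,0],"turn": [0,0,0.15],"hand": 2},{"dp": [0,0,0],"turn": [0,0,0.15],"hand": 2},{"dp": [0,0,0],"turn": [0,0,0.15],"hand": 2},{"dp": [0,0,0],"turn": [0,0,0.15],"hand": 2},{"dp": [0,0,0],"turn": [0,0,0.14],"hand": 2},{"dp": [0,0,0],"turn": [0,0,0],"hand": 2}]'

```text
time: 8.25
eef_pos: [0.4437, -0.3806, 0.198]
tcp_rot: [-179.9, 0.0, -3.8]
wrist_force: [-0.1, -0.2, -0.5]
opening: 0.0358
gripper_force: 20.0
```

```bash
python3 go.py 0.445 -0.381 0.02 -4; python3 -c "
from wr import *
from station import vision
f=wrist('w4');s=vision.grab_frame('scene')['pixels'];pickle.dump(f,open('w4.pkl','wb'))
cv2.imwrite('pics/m4.png',np.hstack([cv2.resize(f['pixels'],(480,360)),cv2.resize(s[180:340,80:230],(320,341)).copy() if 0 else cv2.copyMakeBorder(cv2.resize(s[180:340,80:230],(320,341)),0,19,0,0,0)]))
r=vision.grab_frame('top');pickle.dump(r,open('top4.pkl','wb'))"
```

```text
t 8.25 pos [ 0.4437 -0.3806  0.198 ] rot [-1.7995e+02  4.0000e-02 -3.7800e+00] F [-0.1 -0.2 -0.5] open 0.0358 grip 20.0 q [-41.  18. 100.   0.  63.  53.]
dp cm before turn [ 0.15  0.04 17.8 ] after turn [ 0.13  0.03 17.8 ] turn rad [-0.0009  0.0008  0.0039]
```

View pics/m4.png

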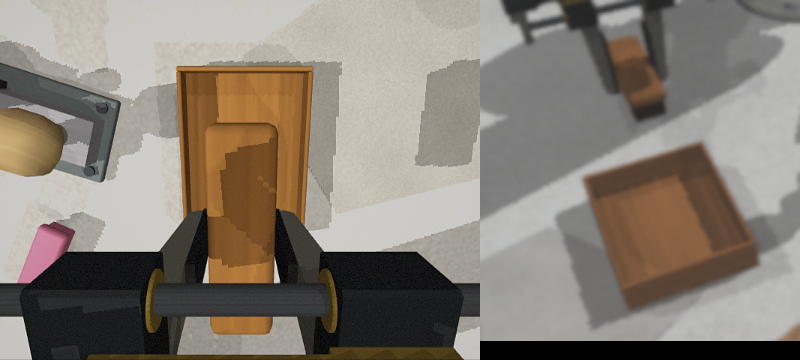

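The wrist crop shows the held brush at (242,228), lined up inside the tray, whose far wall runs from (178,68) to (312,68). The scene crop shows it bristles down above the tray.

Call:
jog_arm --series '[{"dp": [0.1,0,3.5],"turn": [0,0,0],"hand": 2},{"dp": [0,0,3.5],"turn": [0,0,0],"hand": 2},{"dp": [0,0,3.5],"turn": [0,0,0],"hand": 2},{"dp": [0,0,3],"turn": [0,0,0],"hand": 2},{"dp": [0,0,2],"turn": [0,0,0],"hand": 2},{"dp": [0,0,1.2],"turn": [0,0,0],"hand": 2},{"dp": [0,0,0.8],"turn": [0,0,0],"hand": 2},{"dp": [0,0,0.7],"turn": [0,0,0],"hand": 2}]'

```text
time: 9.4
eef_pos: [0.4451, -0.3817, 0.0167]
tcp_rot: [180.0, -0.0, -3.8]
wrist_force: [-0.2, -0.2, -0.9]
opening: 0.0355
gripper_force: 20.0
```

Call:
jog_arm --series '[{"dp": [0,0,0],"turn": [0,0,0],"hand": 2},{"dp": [0,0,0],"turn": [0,0,0],"hand": 4.5},{"dp": [0,0,0],"turn": [0,0,0],"hand": 5.5},{"dp": [0,0,0],"turn": [0,0,0],"hand": 5.5},{"dp": [0,0,-2],"turn": [0,0,0],"hand": 5.5},{"dp": [0,0,-4],"turn": [0,0,0],"hand": 5.5},{"dp": [0,0,-5],"turn": [0,0,0],"hand": 7},{"dp": [0,0,-5],"turn": [0,0,0],"hand": 7}]'

```text
time: 10.4
eef_pos: [0.4445, -0.3813, 0.1782]
tcp_rot: [-180.0, 0.0, -3.8]
wrist_force: [0.7, -0.1, -0.3]
opening: 0.0697
gripper_force: 0.0
```

```bash
python3 go.py 0.524 -0.101 0.19 68.5; python3 -c "
from wr import *
f=wrist('w5');im=f['pixels'];T=f['T']
cv2.imwrite('pics/w5s.png',cv2.resize(im,(480,360)))"
```

```text
t 10.4 pos [ 0.4445 -0.3813  0.1782] rot [-180.      0.     -3.85] F [ 0.7 -0.1 -0.3] open 0.0697 grip 0.0 q [-41.  19. 101.  -0.  61.  53.]
dp cm before turn [  6.05 -28.5   -1.18] after turn [28.99 -2.88 -1.18] turn rad [-1.0000e-04  0.0000e+00 -1.2627e+00]
```

View pics/w5s.png

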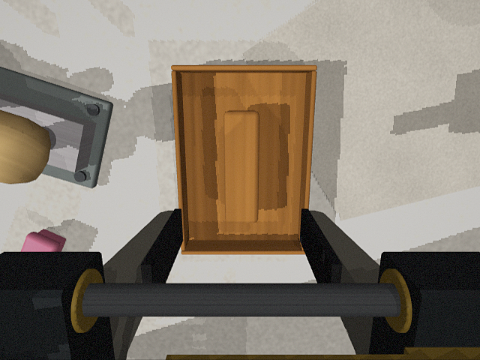

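The brush lies flat in the tray at (241,165), let go. Next I turn and move to a viewing pose about 5 cm short of the knob.

Call:
jog_arm --series '[{"dp": [0,0,-1],"turn": [0,0,-0.16],"hand": 7},{"dp": [0,0,-1],"turn": [0,0,-0.16],"hand": 7},{"dp": [0,0,0],"turn": [0,0,-0.16],"hand": 7},{"dp": [0,0,0],"turn": [0,0,-0.16],"hand": 7},{"dp": [0,0,0],"turn": [0,0,-0.16],"hand": 7},{"dp": [0,0,0],"turn": [0,0,-0.16],"hand": 7},{"dp": [0,0,0],"turn": [0,0,-0.16],"hand": 7},{"dp": [0,0,0],"turn": [0,0,-0.143],"hand": 7}]'

```text
time: 11.45
eef_pos: [0.4447, -0.3814, 0.1965]
tcp_rot: [180.0, 0.0, 68.8]
wrist_force: [0.5, -0.1, -0.0]
opening: 0.0702
gripper_force: 0.0
```

Call:
jog_arm --series '[{"dp": [3.4,-0.4,0],"turn": [0,0,0],"hand": 7},{"dp": [3.4,-0.4,0],"turn": [0,0,0],"hand": 7},{"dp": [3.4,-0.4,0],"turn": [0,0,0],"hand": 7},{"dp": [3.4,-0.4,0],"turn": [0,0,0],"hand": 7},{"dp": [3.4,-0.4,0],"turn": [0,0,0],"hand": 7},{"dp": [3.4,-0.4,0],"turn": [0,0,0],"hand": 7},{"dp": [3.4,-0.4,0],"turn": [0,0,0],"hand": 7},{"dp": [0,0,0],"turn": [0,0,0],"hand": 7}]'

```text
time: 12.45
eef_pos: [0.5062, -0.1481, 0.1966]
tcp_rot: [180.0, -0.0, 68.7]
wrist_force: [0.0, -0.2, 0.9]
opening: 0.0698
gripper_force: 0.0
```

```bash
python3 go.py 0.524 -0.101 0.087 68.5; python3 -c "
from wr import *
f=wrist('w6');im=f['pixels']
cv2.imwrite('pics/w6.png',im)"
```

```text
t 12.45 pos [ 0.5062 -0.1481  0.1966] rot [ 1.7999e+02 -2.0000e-02  6.8660e+01] F [ 0.  -0.2  0.9] open 0.0698 grip 0.0 q [-16.  13. 107.   0.  61.   5.]
dp cm before turn [ 5.03 -0.05 10.96] after turn [ 5.04 -0.07 10.96] turn rad [ 0.0001 -0.0003  0.0028]
```

View pics/w6.png

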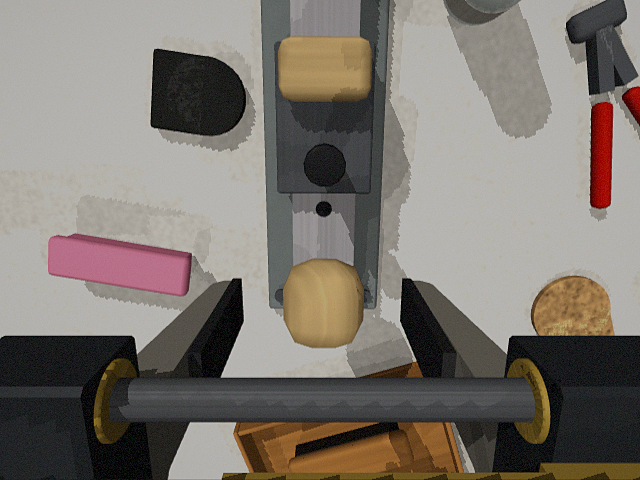

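The knob's top disc is at about (324,165), 42 px across. The -110 hole is at (324,209), the heel form at (323,303) and the brush is in the tray at about (350,450).

Run:
```python
from h import *
f=pickle.load(open("w6.pkl","rb"));T=f["T"];t=pickle.load(open("top0.pkl","rb"));w=pickle.load(open("w2.pkl","rb"))
k,s=dark(f["pixels"],(298,138,350,188),45);print(k,s)
kt,_=dark(t["pixels"],(366,232,386,250),35)
for tt in (20,25,30):
  print(tt,dark(f["pixels"],(298,138,350,188),tt))
p=(324,165)
print("plane .116",plane(f,p,.116,T),plane(t,kt,.116)); print(tri(ray(f,p,T),ray(t,kt)))
h,_=dark(f["pixels"],(312,198,336,220),40);print("hole110",h,plane(f,h,.04,T))
# height via wrist w2: knob top lower disc edge centre
print("w2",tri(ray(f,p,T),ray(w,(326,440),w["T"])))
```

```text
[325.22451699 165.86608927] [   5    5   47   45 1501]
20 (array([342.64705882, 157.76470588]), array([40, 12,  8, 16, 17], dtype=int32))
25 (array([328.22330097, 180.04854369]), array([ 10,  31,  37,  17, 103], dtype=int32))
30 (array([325.21875   , 167.90922619]), array([  6,   5,  42,  44, 672], dtype=int32))
plane .116 [ 0.52702523 -0.09984912  0.116     ] [ 0.52343551 -0.10263272  0.116     ]
(array([ 0.52551716, -0.10552388,  0.06145708]), [np.float64(0.0017311903799981181), np.float64(0.0017311903799980672)])
hole110 [323.36312849 208.45810056] [ 0.51256956 -0.13705122  0.04      ]
w2 (array([ 0.52680369, -0.10155345,  0.09384434]), [np.float64(0.0002590872332446765), np.float64(0.00025908723324472515)])
```

```bash
python3 go.py 0.526 -0.1003 0.087 68.35
```

```text
t 12.5 pos [ 0.5059 -0.1492  0.1966] rot [1.7999e+02 1.0000e-02 6.8630e+01] F [-0.6 -0.1  0.3] open 0.07 grip 0.0 q [-17.  13. 107.  -0.  61.   5.]
dp cm before turn [ 5.29  0.09 10.96] after turn [ 5.28  0.06 10.96] turn rad [0.0002 0.0002 0.0049]
```

Call:
jog_arm --series '[{"dp": [2.6,0,0],"turn": [0,0,0.005],"hand": 7},{"dp": [2.7,0.1,0],"turn": [0,0,0],"hand": 7},{"dp": [0,0,3],"turn": [0,0,0],"hand": 7},{"dp": [0,0,3],"turn": [0,0,0],"hand": 7},{"dp": [0,0,2.5],"turn": [0,0,0],"hand": 7},{"dp": [0,0,1.5],"turn": [0,0,0],"hand": 7},{"dp": [0,0,1],"turn": [0,0,0],"hand": 7},{"dp": [0,0,0],"turn": [0,0,0],"hand": 7}]'

```text
time: 13.5
eef_pos: [0.5261, -0.1011, 0.0863]
tcp_rot: [-180.0, 0.0, 68.2]
wrist_force: [0.0, 0.2, -0.3]
opening: 0.0699
gripper_force: 0.0
```

Call:
jog_arm --series '[{"dp": [0,0,0],"turn": [0,0,0],"hand": 4},{"dp": [0,0,0],"turn": [0,0,0],"hand": 3.3},{"dp": [0,0,0],"turn": [0,0,0],"hand": 3.1},{"dp": [0,0,0],"turn": [0,0,0],"hand": 2.9},{"dp": [0,0,0],"turn": [0,0,0],"hand": 2.7},{"dp": [0,0,0],"turn": [0,0,0],"hand": 2.4},{"dp": [0,0,0],"turn": [0,0,0],"hand": 2},{"dp": [0,0,0],"turn": [0,0,0],"hand": 2}]' --squeeze 25

```text
time: 14.5
eef_pos: [0.5264, -0.1009, 0.0866]
tcp_rot: [180.0, -0.0, 68.2]
wrist_force: [-0.4, -0.1, 1.6]
opening: 0.0253
gripper_force: 25.0
```

```bash
python3 go.py 0.526 -0.1003 0.087 68.35
```

```text
t 14.5 pos [ 0.5264 -0.1009  0.0866] rot [179.99  -0.    68.22] F [-0.4 -0.1  1.6] open 0.0253 grip 25.0 q [-11.  22. 111.   0.  48.  11.]
dp cm before turn [ 0.04 -0.06 -0.04] after turn [ 0.04 -0.06 -0.04] turn rad [ 0.0002 -0.0001 -0.0022]
```

Call:
jog_arm --series '[{"dp": [0,0,0],"turn": [0,0,0],"hand": 1.8},{"dp": [0,0,-0.3],"turn": [0,0,0],"hand": 1.8},{"dp": [0,0,-0.3],"turn": [0,0,0],"hand": 1.8},{"dp": [0,0,-0.3],"turn": [0,0,0],"hand": 1.8},{"dp": [0,0,-0.3],"turn": [0,0,0],"hand": 1.8},{"dp": [0,0,-0.3],"turn": [0,0,0],"hand": 1.8},{"dp": [0,0,-0.15],"turn": [0,0,0],"hand": 1.8},{"dp": [0,0,0],"turn": [0,0,0],"hand": 1.8}]' --squeeze 40

```text
time: 15.5
eef_pos: [0.5264, -0.1009, 0.1034]
tcp_rot: [180.0, -0.0, 68.2]
wrist_force: [1.5, -0.6, 0.3]
opening: 0.0249
gripper_force: 40.0
```

```bash
python3 go.py 0.5412 -0.0637 0.103 68.35
python3 - <<'E'
from h import *
from wr import wrist
f=wrist("w7")
from station import vision
s=vision.grab_frame("scene")["pixels"]
cv2.imwrite("pics/m7.png",np.vstack([cv2.resize(s[195:285,220:400],(600,300)),cv2.resize(f["pixels"][200:400,120:520],(600,300))]))
E
```

```text
t 15.5 pos [ 0.5264 -0.1009  0.1034] rot [179.98  -0.    68.23] F [ 1.5 -0.6  0.3] open 0.0249 grip 40.0 q [-11.  20. 110.   0.  50.  11.]
dp cm before turn [ 4.   -0.01  0.05] after turn [ 4.   -0.    0.04] turn rad [ 0.0004 -0.0001 -0.0022]
```

View pics/m7.png

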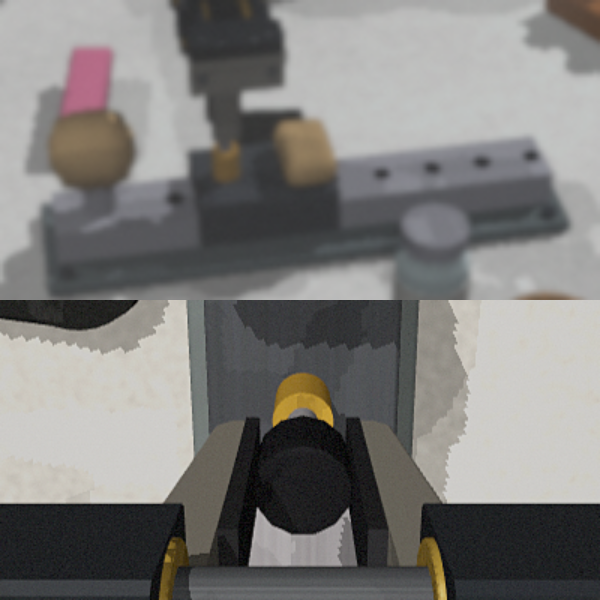

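The upper crop shows the slide still at its start, with the fingers at about (225,115). The lower crop shows the knob held and about 17 mm up, with bare stem above the collar at (303,405). Now I slide it 40 mm outward.

Call:
jog_arm --series '[{"dp": [0.4,0,0],"turn": [0,0,0],"hand": 1.8},{"dp": [0.6,0,0],"turn": [0,0,0],"hand": 1.8},{"dp": [0.6,0,0],"turn": [0,0,0],"hand": 1.8},{"dp": [0.6,0,0],"turn": [0,0,0],"hand": 1.8},{"dp": [0.6,0,0],"turn": [0,0,0],"hand": 1.8},{"dp": [0.6,0,0],"turn": [0,0,0],"hand": 1.8},{"dp": [0.4,0,0],"turn": [0,0,0],"hand": 1.8},{"dp": [0.2,0,0],"turn": [0,0,0],"hand": 1.8}]'

```text
time: 16.6
eef_pos: [0.5413, -0.0634, 0.1031]
tcp_rot: [180.0, -0.0, 68.2]
wrist_force: [0.7, -4.8, 2.8]
opening: 0.0251
gripper_force: 40.0
```

```bash
python3 go.py 0.5412 -0.0637 0.087 68.25
python3 - <<'E'
from h import *
from wr import wrist
from station import vision
t=vision.grab_frame("top");pickle.dump(t,open("top8.pkl","wb"))
t0=pickle.load(open("top0.pkl","rb"))
# toe pad shift: light-wood mask near jack
def pad(im):
    h=cv2.cvtColor(im,cv2.COLOR_BGR2HSV);m=((h[...,0]>12)&(h[...,0]<25)&(h[...,1]>80)&(h[...,2]>110)).astype(np.uint8);k=np.zeros_like(m);k[195:260,300:365]=1
    n,l,s,c=cv2.connectedComponentsWithStats(m*k);i=1+s[1:,4].argmax();return c[i],s[i]
a,sa=pad(t0["pixels"]);b,sb=pad(t["pixels"]);print(a,sa,b,sb);d=plane(t,b,.082)-plane(t0,a,.082);print(d,np.linalg.norm(d))
E
```

```text
t 16.6 pos [ 0.5413 -0.0634  0.1031] rot [179.99  -0.    68.24] F [ 0.7 -4.8  2.8] open 0.0251 grip 40.0 q [ -7.  21. 109.  -0.  50.  15.]
dp cm before turn [-0.03 -0.    1.61] after turn [-0.03 -0.    1.61] turn rad [ 0.0001 -0.     -0.0001]
[345.01153846 230.85769231] [333 215  25  32 520] [316.6        227.78181818] [314 217   6  19  55]
[0.00647934 0.05538341 0.        ] 0.055761133950755895
```

Call:
jog_arm --series '[{"dp": [0,0,0.2],"turn": [0,0,0],"hand": 1.8},{"dp": [0,0,0.2],"turn": [0,0,0],"hand": 1.8},{"dp": [0,0,0.2],"turn": [0,0,0],"hand": 1.8},{"dp": [0,0,0.2],"turn": [0,0,0],"hand": 1.8},{"dp": [0,0,0.2],"turn": [0,0,0],"hand": 1.8},{"dp": [0,0,0],"turn": [0,0,0],"hand": 1.8},{"dp": [0,0,0],"turn": [0,0,0],"hand": 1.8},{"dp": [0,0,0],"turn": [0,0,0],"hand": 1.8}]'

```text
time: 17.65
eef_pos: [0.5413, -0.0635, 0.0928]
tcp_rot: [180.0, -0.0, 68.2]
wrist_force: [5.3, 2.9, -1.5]
opening: 0.0252
gripper_force: 40.0
```

Call:
jog_arm --series '[{"dp": [0,0,0.2],"turn": [0,0,0],"hand": 1.8},{"dp": [0,0,0.2],"turn": [0,0,0],"hand": 1.8},{"dp": [0,0,0.15],"turn": [0,0,0],"hand": 1.8},{"dp": [0,0,0.1],"turn": [0,0,0],"hand": 1.8},{"dp": [0,0,0.05],"turn": [0,0,0],"hand": 1.8},{"dp": [0,0,0],"turn": [0,0,0],"hand": 1.8},{"dp": [0,0,0],"turn": [0,0,0],"hand": 1.8},{"dp": [0,0,0],"turn": [0,0,0],"hand": 1.8}]'

```text
time: 18.65
eef_pos: [0.5413, -0.0637, 0.0866]
tcp_rot: [180.0, -0.0, 68.2]
wrist_force: [3.1, 3.1, 8.2]
opening: 0.0253
gripper_force: 40.0
```

```bash
python3 go.py 0.5412 -0.0637 0.0866 68.25
python3 - <<'E'
from h import *
from wr import wrist
from station import vision
f=wrist("w9");s=vision.grab_frame("scene")["pixels"];cv2.imwrite("pics/scene9.png",s)
cv2.imwrite("pics/m9.png",np.vstack([cv2.resize(s[195:285,220:400],(600,300),interpolation=2),cv2.resize(f["pixels"][200:400,120:520],(600,300))]))
E
```

```text
t 18.65 pos [ 0.5413 -0.0637  0.0866] rot [ 1.7998e+02 -1.0000e-02  6.8230e+01] F [3.1 3.1 8.2] open 0.0253 grip 40.0 q [ -7.  22. 110.   0.  48.  15.]
dp cm before turn [-0.01 -0.01 -0.  ] after turn [-0.01 -0.01 -0.  ] turn rad [ 0.0004 -0.0002 -0.0004]
```

View pics/m9.png

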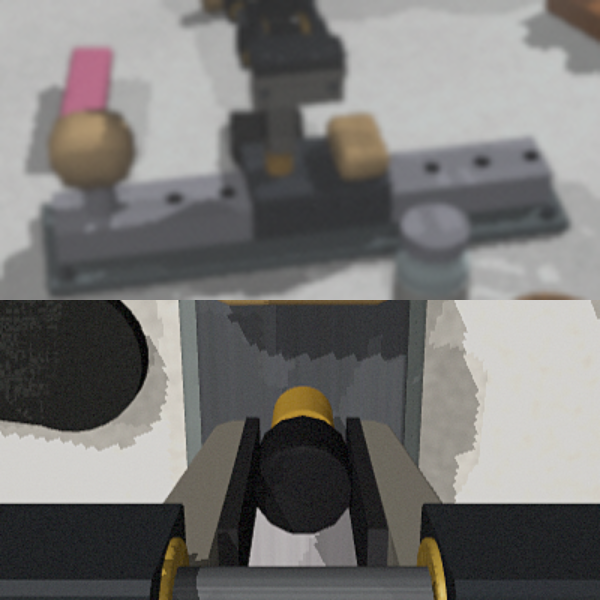

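One hole is now uncovered at (228,192) and the 50 mm hole is covered, so the slide has moved exactly one hole. The knob sits low, close to the collar. I'll push 1.5 mm more to confirm the pin is home.

Call:
jog_arm --series '[{"dp": [0,0,0.1],"turn": [0,0,0],"hand": 1.8},{"dp": [0,0,0.05],"turn": [0,0,0],"hand": 1.8},{"dp": [0,0,0],"turn": [0,0,0],"hand": 1.8},{"dp": [0,0,0],"turn": [0,0,0],"hand": 1.8},{"dp": [0,0,0],"turn": [0,0,0],"hand": 1.8},{"dp": [0,0,0],"turn": [0,0,0],"hand": 1.8},{"dp": [0,0,0],"turn": [0,0,0],"hand": 1.8},{"dp": [0,0,0],"turn": [0,0,0],"hand": 1.8}]'

```text
time: 19.75
eef_pos: [0.5414, -0.0637, 0.0864]
tcp_rot: [180.0, -0.0, 68.2]
wrist_force: [-2.3, 4.1, 23.2]
opening: 0.0249
gripper_force: 40.0
```

The TCP stopped at 0.0864 m with 23 N upward. It was 0.0866 m when I gripped the knob with the pin home, so the pin is fully home. Handing in.

```bash
python3 -c "
from station import order
print(order.sign_off())"
```

```text
the job is handed in; nothing more can be done
None
```

I handed the job in at about 20 s on the robot's clock: the brush lies flat, bristles down, in the tray, and the toe slide is locked one hole out with the pin home and the knob still gripped at 40 N; the hand-in returned no verdict.

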